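# Close the rack carrier by one hole

### The job

The sample rack stands loose in its carrier: press the red sprung button on the carrier's telescoping rail and collapse the rail to its very next hole, so that the button springs fully up there and the blue gate is locked nearer to the rack. Work gently: do not force the button or the rail, do not shove the rack, and leave everything else as it stands.

Things in the scene. Friction and masses are not known exactly. Their poses are not given: they have to be found in the camera images.
- carrier: White rack carrier fixed to the table, tray 210 x 310 x 8 mm (x, y, z), a low fence at its +y end. Origin on the table under the tray, z up. Along local y, at local x = -70 mm, lies its telescoping rail: a square aluminium outer tube, 34 mm wide, top 62 mm above the table, from y = -30 to +130 mm, and a steel inner tube out of its -y end that carries the blue gate. It collapses in local +y.
- latch_cap (a point): Centre of the top of the red ribbed button, 30 mm along the rail, 22 mm across, 77 mm above the table when up. Sits on the inner tube and moves with it. Sprung: 3 N starts it, 8 N takes it 8 mm down to a hard stop. From 6.5 mm down its shoulder is clear of the hole. A fingertip can drag the rail by it, by friction: 8 N slips, a steady 14 to 20 N on the stop grips; 40 N is too much.
- grip_post (a point): Centre of the upright blue post, 18 x 18 mm, 63 to 113 mm above the table, to push or pinch. It stands on the blue end block (34 mm across, 24 mm along the rail) of the inner tube, 118 mm from the button in carrier -y. The rail slides with 6 to 9 N of friction. The gate, 8 mm thick, up to 55 mm above the table, reaches from the block in carrier +x across the bay.
- rail (a joint): How far the rail is collapsed, in m: 0 in the middle of the starting hole. The next hole lies 30 to 44 mm (0.030 to 0.044) further on: it is in a steel strip screwed to the top of the outer tube, set differently each time, so it must be seen or felt. One more is 28 mm beyond it. The holes are 15 mm long; the button's 12 mm shoulder has 1.5 mm play in them either way.
- latch (a joint): How far the red button is down, in m: 0 fully up (locked in a hole), 0.008 fully down. Dragged more than about 4 mm out of its hole, it is kept down (about 0.0065) by the tube's wall when let go; the rail can then be pushed on by its post until the button springs up in the next hole and stops it hard.
- rack_mid (a point): Centre of the loose black tube rack, 98 x 190 x 50 mm, with some purple-capped tubes (to 70 mm above the rack's foot), standing on the carrier's tray between the gate and the fence. It is not to be moved.
- swab_jar: Loose clear jar with a white lid, 60 mm wide, 85 mm tall, beyond the fence end of the carrier; origin under its centre. Leave it alone.
- marker: Loose marker pen, 110 mm long, 13 mm thick, lying near the far side of the carrier; origin under its centre. Leave it alone.
- sanitiser: Loose white bottle with a blue cap, 64 mm wide, 170 mm tall, standing to the right; origin under its centre. Leave it alone.
- spare_rack: Loose second black rack, 98 x 190 x 50 mm, standing to the left; origin under its centre. Leave it alone.
Mind the look-alikes: they are no part of the job. What is shaped like the part that bears rack_mid but yellow is not meant.

How it is judged:
By the outcome, as a careful person would: the job done as asked, in the order asked, and still so for the second after the job is handed in, with the robot touching nothing.
It also fails if it takes over 45 s, if anything falls off the work surface, if the arm or the gripper's body presses on something with over 40 N, if the wrist force passes 120 N, or if a joint passes its speed limit or range.

### The arm

A 7-joint arm with a two-finger parallel gripper is mounted at the origin on the work surface. World frame = base frame: x ahead of the robot, y to its left, z up, the work surface at z = 0. Lengths are in m, angles in rad, forces in N, time in s.
With the tool pointing down it reaches from about 0.425 to 0.825 m from the base axis. Payload 3.6 kg.
Tool frame: the origin (TCP) lies where the fingers leave the gripper's body, on its centre line; the fingertips stand 73 mm ahead of it and the grasp point (between the pads) lies 54 mm ahead of it; x points along the fingers, y is the direction in which the jaws open and shut, and the axes are right-handed (so a half turn about x gives the same grasp; the last joint's range is limited). The gripper opens to 85 mm and grips with 20 to 120 N. Pads are 22 mm wide; open, the fingers measure 114 mm over their backs; the gripper's body (76 mm by 85 mm) begins 54 mm behind the grasp point. The pads swing forward as they close: fully open they stand 13 mm farther back than shut.
Start: joints at [1.101, 0.615, -0.013, 1.423, 0.008, 1.103, -0.04], TCP at [0.279, -0.587, 0.304] pointing down, gripper open.
Joint ranges: [-3.12, 3.12], [-0.3, 2.06], [-1.34, 1.32], [0.26, 2.42], [-1.36, 4.5], [0.01, 1.98], [-2.84, 2.84]. Speed limits (rad/s): [2.79, 2.79, 3.14, 3.14, 3.14, 3.14, 3.14].

### API

Orientations are given as a unit quaternion [x, y, z, w].
In Python, from station import arm, snapshot, camera_info, ticket gives the robot as it stands. Calls block until the motion is done:
- arm.movep(position, orientation): joint-space move of the TCP to a pose.
- arm.line_to(position, velocity=0.15, ori=None): straight line of the TCP; ori=None keeps the orientation; velocity is the mean speed in m/s.
- arm.move_j(angles): joint-space move.
- arm.move_gripper(opening, effort=None): opening from 0.0 (shut) to 1.0 (fully open); effort is the grip in N (None keeps the last); returns when the fingers have stopped.
- arm.pause(seconds).
- arm.ik(position, orientation): joint angles nearest the present ones, or None.
- snapshot(name): name is "scene" or "top" or "wrist"; returns the picture (400x640x3 uint8, blue, green, red); there is no depth.
- camera_info(name): a dict with "fx", "fy", "cx", "cy" (pixels), "R" (3x3) and "t" (3): a world point X has camera coordinates R X + t; the wrist camera has in their place "T_tool_cam" (4x4, takes a point from camera to tool coordinates, whose origin is the TCP and whose axes are the tool frame's). Camera axes: x right, y down, z forward; pixel columns grow to the right and rows downward; lengths in m; the calibration is good to about 2 mm. A picture is of the moment at which its call begins: read the wrist's pose just before it. camera_info takes no time and is no camera call.
A pose or a line that the arm cannot do raises arm.MotionError and nothing moves.
- ticket.finish_job(): hands the job in, once; it reports no verdict.
Readings, each from a call of its own:
- arm.read_time(): time.
- arm.read_joint_positions(): joint angles.
- arm.read_dq(): joint speeds.
- arm.read_effort(): joint torques, N m.
- arm.read_tool_pos(): TCP position.
- arm.read_eef_rot(): TCP orientation.
- arm.read_ft_force(): force on the tool from outside, world axes, zero at the start.
- arm.read_wrist_torque(): the same for the moment, N m.
- arm.read_opening(): opening from 0.0 (shut) to 1.0 (fully open).
Only numpy, scipy, OpenCV 4.12 (cv2) and the standard library are available. Lean on these libraries where they do the work, as an engineer would, in place of code of your own. Each camera call takes 0.05 s, during which the arm holds its last target.

## Working session

There is one attempt and no reset: what is moved stays moved. The work goes in short steps, each a Python script; the robot and the scene stay as the last script left them, time stands still between calls to the robot, and variables do not carry over. Pictures are saved under pics/ and viewed, and the job is handed in when it is done.

```bash
ls; mkdir -p pics
python3 - <<'E'
from station import arm, snapshot, camera_info, ticket
import cv2
for n in ("scene","top","wrist"):
    cv2.imwrite(f"pics/{n}0.png",snapshot(n)); c=camera_info(n); print(n,c)
print(arm.read_time(),arm.read_tool_pos(),arm.read_eef_rot(),arm.read_ft_force(),arm.read_opening())
E
```

```text
pics
scene {'fx': 468.3365197927256, 'fy': 468.3365197927256, 'cx': 311.0185142344747, 'cy': 201.8735044404028, 'R': array([[-1.16520224e-01,  9.93188219e-01, -4.46934576e-04],
       [ 8.15236271e-01,  9.53859634e-02, -5.71219170e-01],
       [-5.67285519e-01, -6.69229428e-02, -8.20797454e-01]]), 't': array([ 0.06526231, -0.3766046 ,  1.65067156])}
top {'fx': 430.8772775296291, 'fy': 430.8772775296291, 'cx': 321.34715867521123, 'cy': 196.6771912825976, 'R': array([[-0.01063992, -0.999744  , -0.01996818],
       [-0.98878842,  0.0134936 , -0.14871244],
       [ 0.14894381,  0.01816202, -0.98867886]]), 't': array([0.00372236, 0.55217732, 1.25834953])}
wrist {'fx': 287.1082619008321, 'fy': 287.1082619008321, 'cx': 315.29717131574057, 'cy': 205.02326438609467, 'T_tool_cam': array([[ 2.65733512e-04, -3.14968196e-01,  9.49102189e-01,
        -7.00377892e-02],
       [ 9.99999887e-01, -2.90650531e-04, -3.76439081e-04,
        -1.05513130e-04],
       [ 3.94423393e-04,  9.49102181e-01,  3.14968083e-01,
        -8.28871841e-02],
       [ 0.00000000e+00,  0.00000000e+00,  0.00000000e+00,
         1.00000000e+00]])}
0.15 [ 0.27833328 -0.58690283  0.30296726] [-0.68968707 -0.15600257  0.68999733 -0.15459182] [0.4678046  0.9053624  0.37688766] 1.0003090653562858
```

View pics/scene0.png

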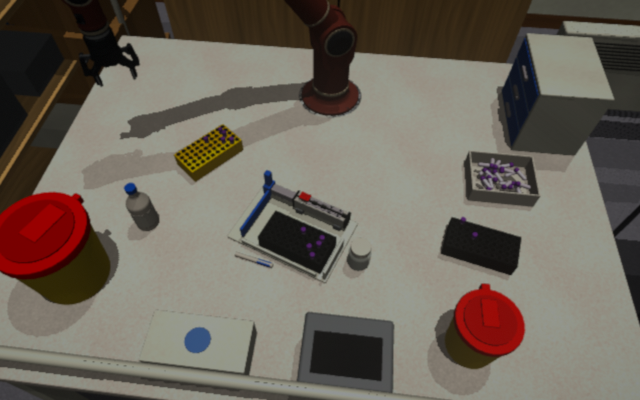

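View pics/top0.png

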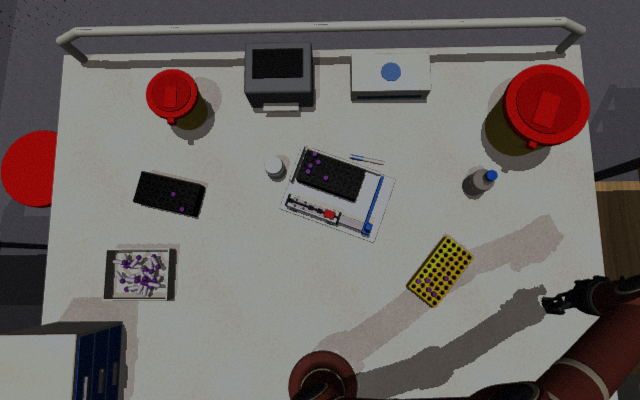

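View pics/wrist0.png

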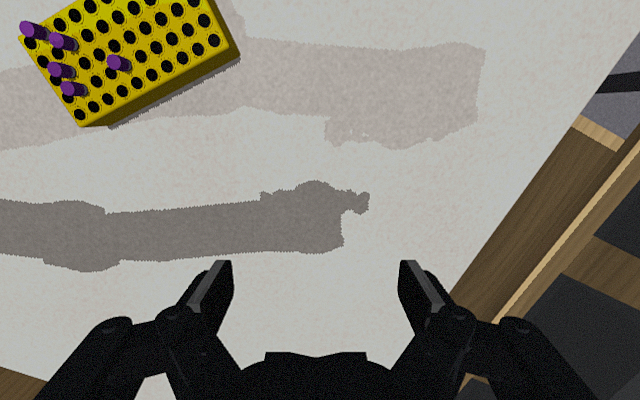

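The carrier with the white tray and black rack is at top (338,195) and scene (295,228). The yellow rack at top (440,270) is the look-alike, and it isn't in a carrier. I'll enlarge the carrier.

Run:
```python
import cv2
a=cv2.imread("pics/top0.png")[140:250,265:405]; cv2.imwrite("pics/topc.png",cv2.resize(a,None,fx=5.6,fy=5.4,interpolation=cv2.INTER_CUBIC))
a=cv2.imread("pics/scene0.png")[165:285,220:380]; cv2.imwrite("pics/scenec.png",cv2.resize(a,None,fx=5,fy=5,interpolation=cv2.INTER_CUBIC))
```

```text
(no output)
```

View pics/topc.png

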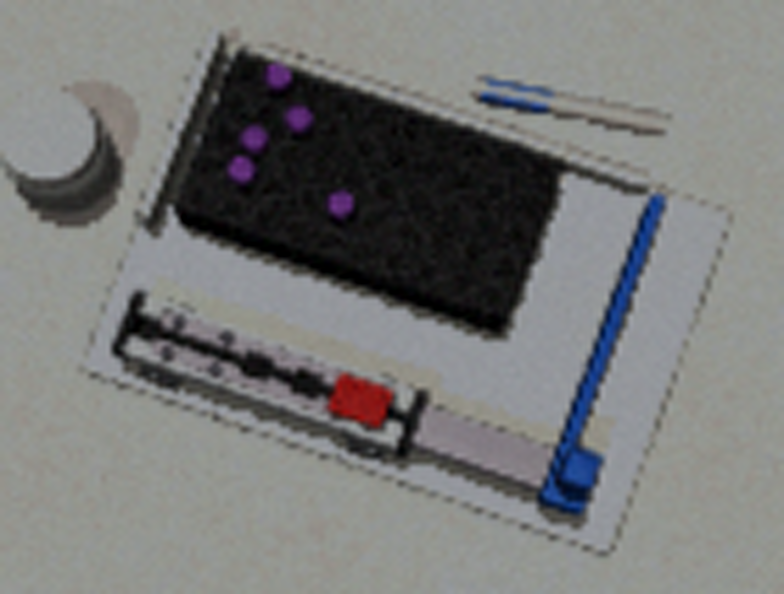

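View pics/scenec.png

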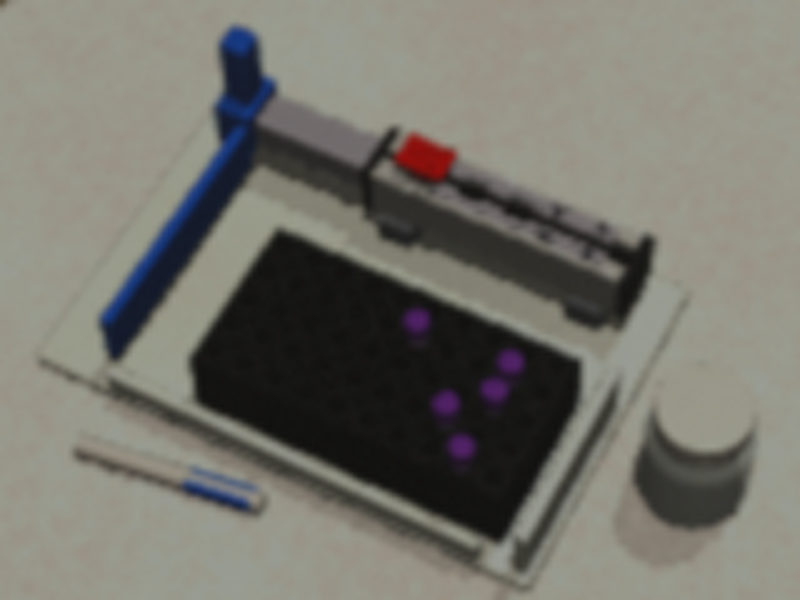

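```bash
cat > h.py <<'E'
from station import arm, snapshot, camera_info, ticket
import numpy as np, cv2
def ray(n,uv,z):
    c=camera_info(n); K=np.array([(uv[0]-c['cx'])/c['fx'],(uv[1]-c['cy'])/c['fy'],1])
    R=c['R'];o=-R.T@c['t'];d=R.T@K; return o+d*(z-o[2])/d[2]
def wray(uv,z,p,q,c):
    from scipy.spatial.transform import Rotation as Ro
    K=np.array([(uv[0]-c['cx'])/c['fx'],(uv[1]-c['cy'])/c['fy'],1]); T=np.array(c['T_tool_cam'])
    R=Ro.from_quat(q).as_matrix(); o=np.array(p)+R@T[:3,3]; d=R@T[:3,:3]@K
    return o+d*(z-o[2])/d[2]
E
python3 - <<'E'
from h import *
np.set_printoptions(precision=4,suppress=True)
t=lambda u,v:(265+u/5.6,140+v/5.4)
s=lambda u,v:(220+u/5,165+v/5)
C=[ray("top",t(*p),0.008) for p in [(222,33),(733,213),(610,552),(82,372)]]
for c in C: print(c)
print("centre",np.mean(C,0))
for k in ((0,1),(3,2)): d=C[k[1]]-C[k[0]]; print(np.linalg.norm(d),np.degrees(np.arctan2(d[1],d[0])))
print("cap top",ray("top",t(363,397),.077),"scene",ray("scene",s(427,152),.077))
print("post top",ray("top",t(583,463),.113),"scene",ray("scene",s(239,35),.113))
print("holes",ray("top",t(308,381),.063),ray("top",t(258,363),.063))
print("holes sc",ray("scene",s(473,186),.063),ray("scene",s(522,207),.063))
E
```

```text
[0.7191 0.0486 0.008 ]
[ 0.6081 -0.2342  0.008 ]
[ 0.4151 -0.1607  0.008 ]
[0.5208 0.1268 0.008 ]
centre [ 0.5658 -0.0549  0.008 ]
0.3038354154268101 -111.43154201522718
0.3063297119142014 -110.19769605124172
cap top [ 0.4968 -0.0278  0.077 ] scene [ 0.4965 -0.0232  0.077 ]
post top [ 0.4569 -0.1378  0.113 ] scene [ 0.4544 -0.134   0.113 ]
holes [0.5076 0.001  0.063 ] [0.5178 0.0273 0.063 ]
holes sc [0.5068 0.0039 0.063 ] [0.5177 0.0325 0.063 ]
```

```bash
cat >> h.py <<'E'
from scipy.spatial.transform import Rotation as Ro
def quat(ang,sgn=-1):
    u=np.array([np.cos(ang),np.sin(ang),0]); x=np.array([0,0,-1.]); z=sgn*u; y=np.cross(z,x)
    return Ro.from_matrix(np.c_[x,y,z]).as_quat()
E
python3 - <<'E'
from h import *
np.set_printoptions(precision=4,suppress=True)
a=np.radians(69.7);u=np.array([np.cos(a),np.sin(a),0]);cap=np.array([.4966,-.0258,0])
for s in (-1,1):
  for off in (-.04,0,-.16): print(s,off,arm.ik(cap+u*off+[0,0,.22],quat(a,s)))
q=quat(a,-1)
arm.movep(cap+u*-.03+[0,0,.24],q); arm.move_gripper(0.0,20)
p=arm.read_tool_pos();r=arm.read_eef_rot()
im=snapshot("wrist");cv2.imwrite("pics/w1.png",im)
np.savez("w1.npz",p=p,r=r);print(p,r,q,arm.read_time(),arm.read_ft_force(),arm.read_opening())
E
```

```text
-1 -0.04 [ 0.2798  0.4922 -0.2787  1.9811  0.2045  0.6948 -0.4796]
-1 0 [ 0.2077  0.5064 -0.2896  1.9537  0.214   0.7107 -0.5647]
-1 -0.16 [ 0.5062  0.4742 -0.245   2.0129  0.1783  0.6745 -0.2068]
1 -0.04 [ 0.7876  0.7456 -1.1499  1.967   0.8261  1.0012  2.022 ]
1 0 [ 0.7018  0.7605 -1.15    1.9399  0.8311  1.0193  1.9504]
1 -0.16 [-0.0578  0.5195  0.5725  2.0296 -0.4255  0.7097 -2.7125]
[ 0.4862 -0.0539  0.24  ] [ 0.5803  0.4041 -0.5802  0.4041] [ 0.5803  0.4041 -0.5803  0.4041] 3.0333 [-1.3633 -0.7645  0.3282] -0.0006888268680407233
```

View pics/w1.png

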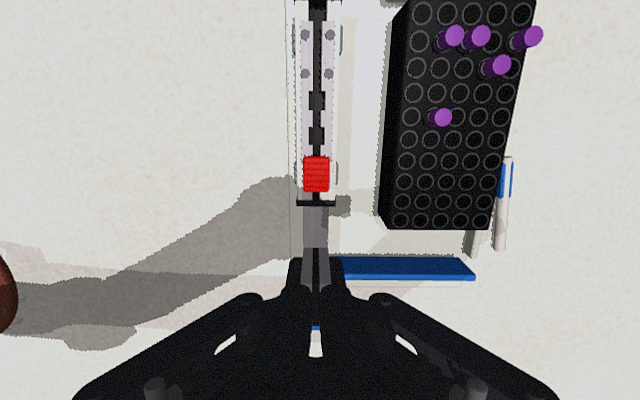

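Run:
```python
import cv2
a=cv2.imread("pics/w1.png")[80:220,270:370]; cv2.imwrite("pics/w1c.png",cv2.resize(a,None,fx=4.2,fy=4.2,interpolation=cv2.INTER_CUBIC))
```

```text
(no output)
```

View pics/w1c.png

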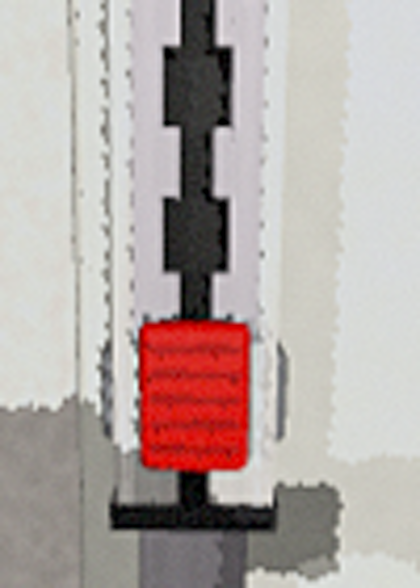

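The crop shows the red cap at w1 (316.2,174.0), and the next hole at (316.9,136.0) with the second at (317.1,100.7). The dark slot runs along the rail.

Run:
```python
from h import *
np.set_printoptions(precision=4,suppress=True)
d=np.load("w1.npz");c=camera_info("wrist")
w=lambda u,v,z:wray((270+u/4.2,80+v/4.2),z,d['p'],d['r'],c)
cap=w(194,395,.077);print("cap",cap,w(194,320,.077)-w(194,470,.077))
for z in (.062,.065):
  h1=w(197,235,z);h2=w(198,87,z);print(z,h1,h2,np.linalg.norm((h1-cap)[:2]),np.linalg.norm((h2-h1)[:2]),np.linalg.norm(w(197,198,z)-w(197,272,z)))
  print(np.degrees(np.arctan2(*(h2-cap)[1::-1])))
```

```text
cap [ 0.4992 -0.0245  0.077 ] [0.0104 0.0282 0.    ]
0.062 [0.51   0.0029 0.062 ] [0.5198 0.029  0.062 ] 0.02943281387641079 0.027932301616075166 0.014493629744236207
68.9280145582763
0.065 [0.51   0.0031 0.065 ] [0.5197 0.0289 0.065 ] 0.029685254284949145 0.02759449772948744 0.014318348647616885
68.94420375533969
```

Run:
```python
from h import *
np.set_printoptions(precision=4,suppress=True)
a=np.radians(69.2);q=quat(a,-1);cap=np.array([.4978,-.0250,0])
arm.line_to(cap+[0,0,.162],0.12,q)
arm.pause(.2);f0=np.mean([arm.read_ft_force() for _ in range(5)],0);print(arm.read_time(),f0)
z=.155
while z>.128:
    arm.line_to(cap+[0,0,z],0.03); 
    f=np.array(arm.read_ft_force())-f0; p=arm.read_tool_pos()
    print(round(z,4),p,f,round(arm.read_time(),2))
    if f[2]>13: break
    z-= .0015 if f[2]<4 else .001 if f[2]<8 else .0005
np.savez("s.npz",f0=f0,z=z)
```

```text
4.0833 [-0.9201  0.8906 -0.9096]
0.155 [ 0.4976 -0.025   0.1547] [ 1.8803 -0.8553  0.1888] 4.47
0.1535 [ 0.4978 -0.025   0.1534] [ 0.8007 -0.8797  1.133 ] 4.72
0.152 [ 0.4978 -0.025   0.1519] [ 1.79   -1.2735  0.7025] 4.97
0.1505 [ 0.4977 -0.025   0.1504] [ 1.0988 -0.187  -0.099 ] 5.22
0.149 [ 0.498  -0.025   0.1493] [ 0.2409 -1.8905  3.3967] 5.47
0.1475 [ 0.498  -0.025   0.1477] [ 1.1036 -0.7956  4.7307] 5.72
0.1465 [ 0.498  -0.025   0.1466] [ 1.7054 -0.7742  5.604 ] 5.97
0.1455 [ 0.498  -0.025   0.1456] [ 0.5566 -1.0848  5.5909] 6.22
0.1445 [ 0.498  -0.025   0.1447] [-0.7246 -0.4867  7.4907] 6.47
0.1435 [ 0.498  -0.025   0.1438] [ 0.0965 -0.8529  6.5428] 6.72
0.1425 [ 0.498  -0.025   0.1429] [-0.2141  0.3553  7.9845] 6.97
0.1415 [ 0.498  -0.025   0.1419] [-0.6795 -0.9132  8.2529] 7.22
0.141 [ 0.498  -0.025   0.1417] [ 0.354  -0.8488  9.53  ] 7.47
0.1405 [ 0.4981 -0.025   0.1416] [-0.8479 -0.8578 13.0971] 7.72
```

Run:
```python
from h import *
np.set_printoptions(precision=4,suppress=True)
a=np.radians(69.2);u=np.array([np.cos(a),np.sin(a),0]);cap=np.array([.4978,-.0250,0])
s=np.load("s.npz");f0=s['f0'];z=float(s['z'])-.0003
F=lambda:np.array(arm.read_ft_force())-f0
arm.line_to(cap+[0,0,z],0.03);arm.pause(.1);print(F(),F(),arm.read_time())
x=0
while x<.0135:
    x+=.0015
    arm.line_to(cap+u*x+[0,0,z],0.02); f=F(); p=np.array(arm.read_tool_pos())
    print(round(x,4),round((p-cap)@u,4),round(p[2],4),round(z,4),f,round(f@u,1),round(arm.read_time(),2))
    if f[2]>24 or abs(f@u)>18: print("stop");break
    if f[2]<15: z-=.0001
    if f[2]>19: z+=.0002
cv2.imwrite("pics/w2.png",snapshot("wrist"));np.savez("s.npz",f0=f0,z=z,x=x)
```

```text
[-1.3945 -0.611  16.1029] [-1.3945 -0.611  16.1029] 8.0667
0.0015 0.0006 0.1416 0.1402 [-1.9289 -4.165  16.0732] -4.6 8.32
0.003 0.0012 0.1415 0.1402 [-2.2944 -3.7204 16.2091] -4.3 8.57
0.0045 0.0023 0.1415 0.1402 [-2.2413 -5.0558 16.7713] -5.5 8.82
0.006 0.0037 0.1415 0.1402 [-3.2295 -5.3252 17.7698] -6.1 9.07
0.0075 0.0052 0.1416 0.1402 [-2.1688 -4.4799 16.6947] -5.0 9.32
0.009 0.0066 0.1415 0.1402 [-2.6958 -4.5307 16.5817] -5.2 9.57
0.0105 0.0081 0.1416 0.1402 [-2.4268 -4.5352 17.6461] -5.1 9.82
0.012 0.0096 0.1415 0.1402 [-2.6108 -3.708  17.4474] -4.4 10.07
0.0135 0.0111 0.1415 0.1402 [-2.8349 -4.7362 17.5378] -5.4 10.32
0.015 0.0126 0.1415 0.1402 [-3.1251 -4.0699 17.6757] -4.9 10.57
```

View pics/w2.png

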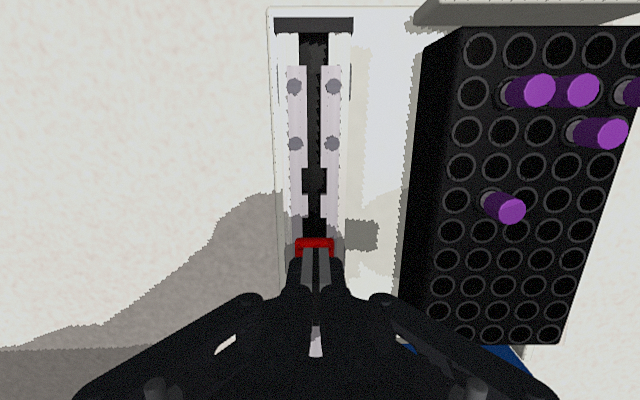

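Run:
```python
from h import *
a=np.radians(69.2);u=np.array([np.cos(a),np.sin(a),0]);cap=np.array([.4978,-.0250,0])
p=np.array(arm.read_tool_pos())
arm.line_to([p[0],p[1],.150],0.05)
arm.line_to(cap-u*.03+[0,0,.24],0.2)
p=arm.read_tool_pos();r=arm.read_eef_rot();cv2.imwrite("pics/w3.png",snapshot("wrist"));np.savez("w3.npz",p=p,r=r);print(p,arm.read_time())
a=cv2.imread("pics/w3.png")[80:220,270:370]; cv2.imwrite("pics/w3c.png",cv2.resize(a,None,fx=4.2,fy=4.2,interpolation=cv2.INTER_CUBIC))
```

```text
[ 0.48669062 -0.0525457   0.23924767] 11.6667
```

View pics/w3c.png

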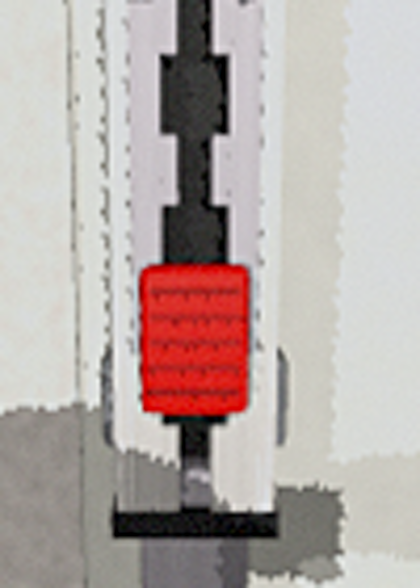

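The cap is still down and has moved about 12.5 mm (crop row 395 to 339), with the next hole's centre at crop row ~243, so about 17-18 mm remain. Next I'll push the post.

```bash
cat > push.py <<'E'
from h import *
np.set_printoptions(precision=3,suppress=True)
a=np.radians(69.2);u=np.array([np.cos(a),np.sin(a),0]);cap=np.array([.4978,-.0250,0])
def push(s,s1,f0,Z=.163,lim=13,step=.001):
    h=[]
    while s<s1:
        s+=step
        arm.line_to(cap+u*s+[0,0,Z],0.02); f=np.array(arm.read_ft_force())-f0; p=np.array(arm.read_tool_pos())
        print(round(s*1e3,1),round((p-cap)@u*1e3,2),"fu",round(f@u,1),f,round(arm.read_time(),2))
        if -(f@u)>lim: print("LIMIT"); break
    return s
E
python3 - <<'E'
from push import *
arm.line_to(cap-u*.140+[0,0,.225],0.25)
cv2.imwrite("pics/w4.png",snapshot("wrist"))
arm.line_to(cap-u*.140+[0,0,.163],0.12)
arm.pause(.15);f0=np.mean([np.array(arm.read_ft_force()) ],0);print(f0,arm.read_time())
s=push(-.140,-.122,f0,lim=4,step=.002)
np.savez("s2.npz",f0=f0,s=s)
cv2.imwrite("pics/s4.png",cv2.resize(snapshot("scene")[165:285,220:380],None,fx=5,fy=5))
E
```

```text
[0.463 0.079 0.05 ] 13.125
-138.0 -137.85 fu 0.8 [0.039 0.877 0.572] 13.38
-136.0 -135.82 fu -0.3 [-1.523  0.287 -0.492] 13.62
-134.0 -133.81 fu 0.0 [-1.121  0.444 -0.676] 13.88
-132.0 -131.8 fu -0.4 [-0.908 -0.095  0.875] 14.12
-130.0 -129.82 fu 0.5 [-0.387  0.663 -0.176] 14.38
-128.0 -127.82 fu -0.0 [-0.429  0.138  0.374] 14.62
-126.0 -127.0 fu -4.1 [-1.4   -3.846  0.954] 14.88
LIMIT
```

View pics/s4.png

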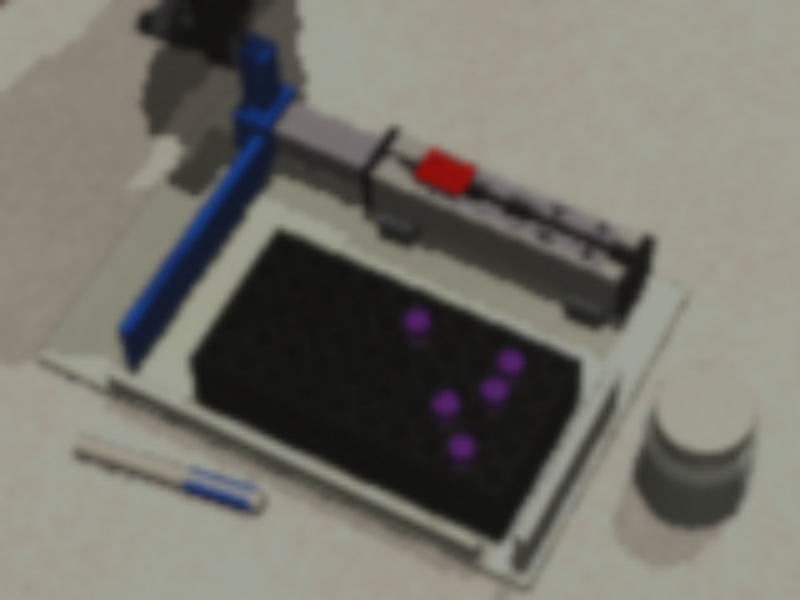

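View pics/w4.png

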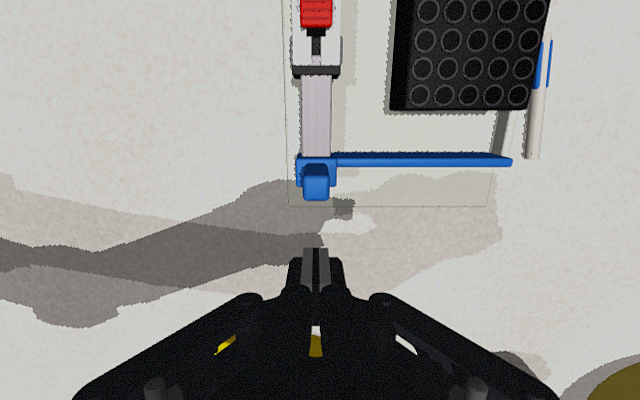

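The fingers touch the post squarely, and contact is at -127.3 mm. Now pushing on while feeling for the stop.

Run:
```python
from push import *
d=np.load("s2.npz");f0=d['f0']
s=push(float(d['s']),-.103,f0,lim=12.5,step=.0012)
np.savez("s2.npz",f0=f0,s=s)
im=snapshot("wrist");cv2.imwrite("pics/w5.png",im);
cv2.imwrite("pics/s5.png",cv2.resize(snapshot("scene")[165:285,220:380],None,fx=5,fy=5))
```

```text
-124.8 -126.83 fu -6.2 [-2.134 -5.815  1.868] 15.18
-123.6 -126.43 fu -7.4 [-3.234 -6.736  0.456] 15.43
-122.4 -125.63 fu -8.6 [-2.555 -8.21   2.15 ] 15.68
-121.2 -124.53 fu -8.1 [-2.819 -7.616  1.038] 15.93
-120.0 -123.4 fu -9.3 [-3.318 -8.732  1.027] 16.18
-118.8 -122.22 fu -8.3 [-3.312 -7.618  1.576] 16.43
-117.6 -121.02 fu -8.2 [-3.166 -7.546  0.883] 16.68
-116.4 -119.8 fu -7.5 [-2.857 -6.959  1.088] 16.93
-115.2 -118.63 fu -8.6 [-2.648 -8.199  2.178] 17.18
-114.0 -117.44 fu -9.1 [-3.135 -8.528  1.465] 17.43
-112.8 -116.22 fu -7.8 [-3.423 -7.09   2.126] 17.68
-111.6 -115.02 fu -8.5 [-2.132 -8.288  1.492] 17.93
-110.4 -113.85 fu -8.6 [-3.568 -7.851  1.119] 18.18
-109.2 -112.62 fu -9.2 [-4.075 -8.346  1.466] 18.43
-108.0 -111.42 fu -9.9 [-2.949 -9.518  2.682] 18.68
-106.8 -108.92 fu -5.2 [-1.298 -5.081  0.946] 18.93
-105.6 -107.21 fu -5.4 [-2.743 -4.786  0.833] 19.18
-104.4 -106.81 fu -6.8 [-2.385 -6.33   1.306] 19.43
-103.2 -106.64 fu -9.2 [-3.271 -8.572  1.943] 19.68
-102.0 -106.42 fu -10.5 [-3.773 -9.844  2.861] 19.93
```

View pics/w5.png

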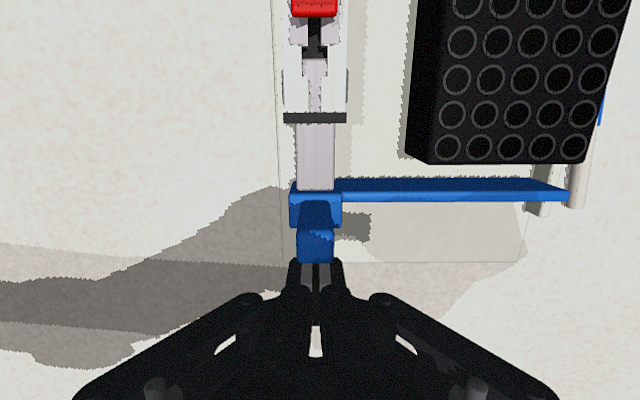

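View pics/s5.png

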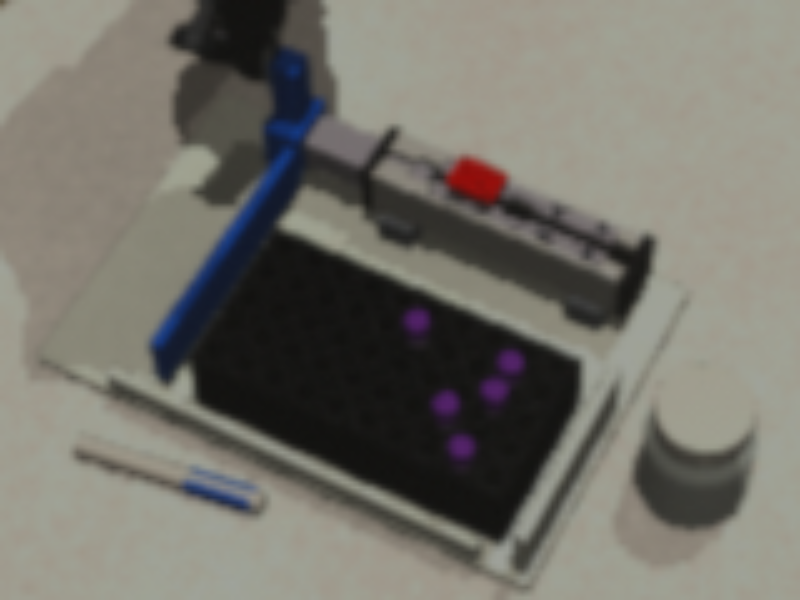

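The resistance dropped, then the rail stalled hard at -106.6 mm, about 33 mm in total. The rack corners are unchanged in the scene view. I'll back off and verify the button height.

Run:
```python
from push import *
arm.line_to(cap-u*.128+[0,0,.163],0.1)
arm.line_to(cap-u*.128+[0,0,.24],0.2)
arm.line_to(cap-u*.02+[0,0,.24],0.25);arm.pause(.1)
p=arm.read_tool_pos();r=arm.read_eef_rot();im=snapshot("wrist");cv2.imwrite("pics/w6.png",im);np.savez("w6.npz",p=p,r=r)
cv2.imwrite("pics/w6c.png",cv2.resize(im[60:240,260:390],None,fx=3.3,fy=3.3,interpolation=cv2.INTER_CUBIC))
cv2.imwrite("pics/s6.png",cv2.resize(snapshot("scene")[165:285,220:380],None,fx=5,fy=5,interpolation=cv2.INTER_CUBIC))
print(p,arm.read_time())
```

```text
[ 0.49  -0.045  0.239] 21.75
```

View pics/w6c.png

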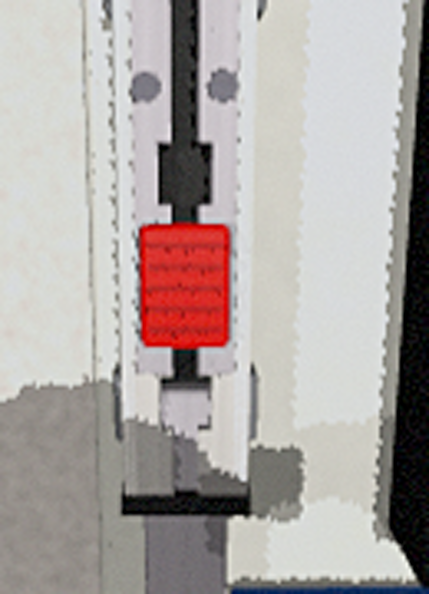

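View pics/s6.png

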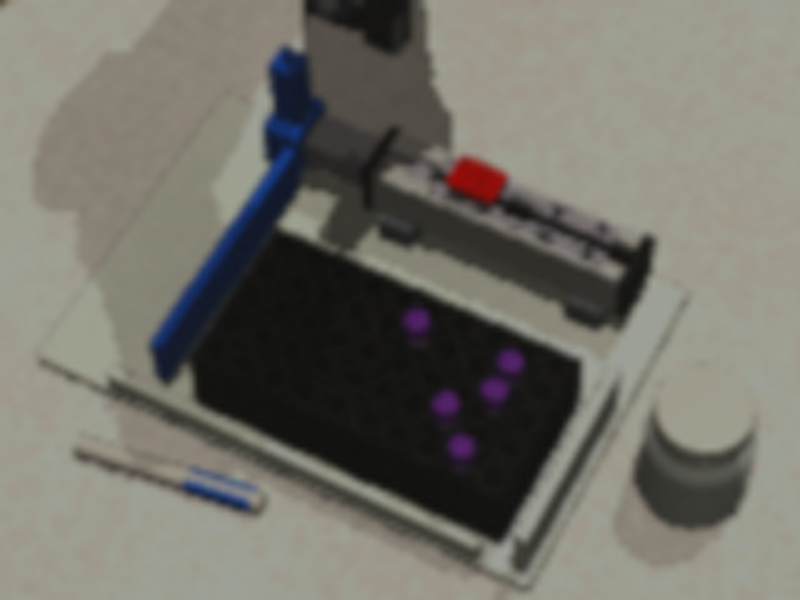

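The cap now covers the next hole, and the second hole is visible just ahead. Pixel size alone doesn't settle whether the button is fully up, so I'll check the height with a very light touch.

Run:
```python
from push import *
d=np.load("w6.npz");c=camera_info("wrist")
for z in (.077,.0705): 
    g=wray((260+186/3.3,60+286/3.3),z,d['p'],d['r'],c); print("cap along",(g-cap)@u,"w6 len",np.linalg.norm(wray((316,60+224/3.3),z,d['p'],d['r'],c)-wray((316,60+348/3.3),z,d['p'],d['r'],c)))
t=cap+u*.031
arm.line_to(t+[0,0,.158],0.2);
arm.pause(.15);f0=[]
for _ in range(5): arm.pause(.02);f0.append(arm.read_ft_force()[2])
f0=np.mean(f0);z=.1530
while z>.1435:
    arm.line_to(t+[0,0,z],.03);f=[]
    for _ in range(4): arm.pause(.02);f.append(arm.read_ft_force()[2])
    f=np.mean(f)-f0;print(round(z,4),round(arm.read_tool_pos()[2],4),round(f,2),round(arm.read_time(),2))
    if f>1.6:break
    z-=.0008
arm.line_to(t+[0,0,.165],.1);arm.line_to(cap-u*.02+[0,0,.24],.25);arm.pause(.1)
im=snapshot("wrist");cv2.imwrite("pics/w7.png",im);cv2.imwrite("pics/t7.png",cv2.resize(snapshot("top")[140:250,265:405],None,fx=5.6,fy=5.4,interpolation=cv2.INTER_CUBIC));print(arm.read_time())
```

```text
cap along 0.032605763487923524 w6 len 0.02958383717424721
cap along 0.031811883841240944 w6 len 0.030413315120525048
0.153 0.1529 -0.23 23.0
0.1522 0.1522 -0.09 23.32
0.1514 0.1514 -0.61 23.63
0.1506 0.1506 -0.01 23.95
0.1498 0.1498 -0.63 24.27
0.149 0.1493 3.72 24.58
25.6083
```

View pics/w7.png

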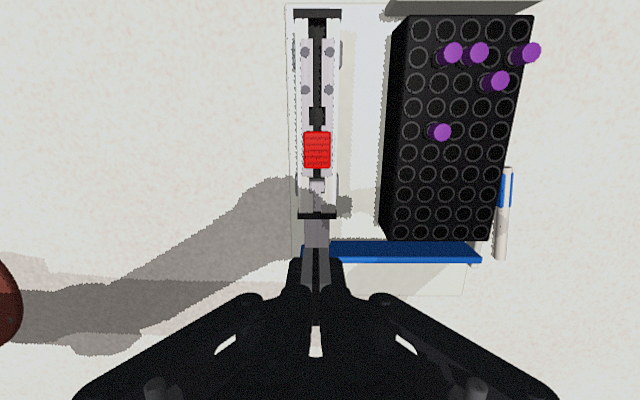

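View pics/t7.png

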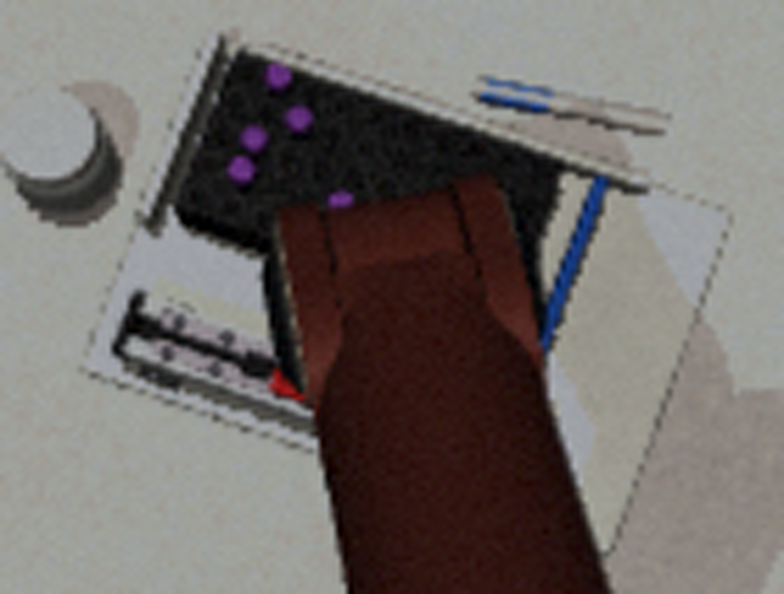

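The light touch met the cap at TCP z = 0.1493, the same height as in the starting hole (0.1493). That means the button is fully up. The rack, jar and pen sit at the same pixels as before, so I'm handing in.

```bash
python3 -c "
from h import *
print(ticket.finish_job(),arm.read_time())"
```

```text
the job is handed in; nothing more can be done
the job is handed in; nothing more can be done
```

The rail is collapsed to its very next hole, the red button is up there, and the blue gate is locked nearer to the rack. I handed the job in at about 25.6 s on the robot's clock; no verdict is reported.

- **Button:** I pressed it to its stop with about 16–18 N and dragged the rail about 12.5 mm. After I let go, it stayed down.
- **Rail:** I pushed the post with 8–10 N. The resistance dropped, then the rail stalled hard at 10.5 N, which is how the button springing into a hole would feel.
- **Button height:** a light touch (3.7 N) met the cap at the same height as at the start, so it is fully up.
- **Which hole:** the last picture shows the second hole still free ahead of the cap.
- **Everything else:** the rack, jar and pen sit at unchanged pixels with a visible gap between gate and rack. In the last top view the arm hid part of the rack. I did not compare the sanitiser and the spare rack again after the moves, but the arm did not work near them.

One small disagreement: my first picture put the next hole about 30 mm away, while the final travel came out at 32–33 mm. That difference is about what the 1.5 mm of play and the camera calibration error would give.

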